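Slide the shelf stop up to its last catch

TASK

Close up the sliding stop on the slatted rack against the row: with the fingertips push it along the rail, through the first catch, until it clicks into the last catch (the one nearer the furniture feet), and leave it seated there. Do not push it past that catch, do not pinch it, leave the other things on the rack where they are, and finish with the fingers clear of everything.

Things in the scene. Friction and masses are not known exactly. Their poses are not given: they have to be found in the camera images.
- rack: Slatted aluminium rack, 300 (x) by 920 (y) mm, fixed. Origin under its centre on the table; slat tops 85 mm up. Its own +y is the direction in which the stop has to be pushed; +x points away from the robot. A steel rail (16 mm square, on the slats, 560 mm long) runs along y at x = -120 mm of this frame.
- stop (a joint): Travel of the sliding stop along the rail in m: 0 near the rail's right-hand end, growing along the rack's +y, 0.42 at most. Rail drag about 0.5 N; riding up onto a catch pin takes about 4 to 8 N, then the push drops suddenly and the stop springs forward into the notch by itself.
- stop_index (a point): The stop's centre on the rail (its plunger), 21 mm above the slats. The stop is a bare aluminium carriage, 36 (x) by 44 (y) mm, its top 46 mm above the slats, with a black plunger pin in its top; from it an upright plate 8 mm thick (y), in line with the plunger, reaches 140 mm away from the robot (it ends 20 mm beyond the rack's middle) and stands 4 to 60 mm above the slats. Seated in a catch when level (along y) with that catch's notch.
- stop_face (a point): The place to push: on the plate's rear (-y) face, 70 mm farther from the robot than the rail, 32 mm above the slats; 4 mm behind stop_index in y. Fingers pressing on the front and rear faces of the stop at once count as a pinch. The face is flat and looks along the rack's -y.
- catch_first: First catch: a steel clip 24 by 34 mm, fixed over the rail, with a pointer tab 6 mm wide and 34 mm long towards the robot at its middle, and two cross pins 13 mm apart (along y) on top. Origin on the slats under the notch between the pins; axes as the rack's. The stop's plunger drops in between the pins; with firm pushing it goes on through.
- catch_last: Last catch, the same clip farther along +y, nearer the furniture feet. Origin on the slats under its notch. The rear pin's crest is 6.5 mm before the notch's middle: once over it the stop springs forward to the middle; it takes about 4 to 8 N to push it on over the front pin.
- dustpan: Blue plastic dustpan with its brush clipped on, about 250 by 160 by 67 mm, on the rack behind the stop's starting end; origin at its underside. Leave alone.
- hinge: Chrome door hinge lying open, 66 by 75 by 9 mm, on the rack; origin at its underside. Leave alone.
- foot_a: Black plastic furniture foot, 48 mm wide, 45 mm tall, on the rack; origin at its underside. Leave alone.
- foot_b: A second black furniture foot of the same size on the rack. Leave alone.
- knob: White ceramic drawer knob, 35 mm wide and tall, on the rack's far side (rack x about +100 mm); origin at its underside. Leave alone.

How it is judged:
On the way, in this order (a step that is already met when the one before it is completed fails the run):
1. the stop has been pushed through the first catch and is between the catches (y of stop_index in the frame of catch_first above 0.008 m and y of stop_index in the frame of catch_last below -0.008 m), for 0.02 s.
2. the stop has clicked into the last catch (y of stop_index in the frame of catch_last between -0.0035 and 0.0035 m), for 0.2 s.
At the end, for the whole second after the job is handed in: The stop sits in the last catch's notch, its centre within 3.5 mm of the notch's middle along the rail, at rest; everything else on the rack within 20 mm of where it stood; the robot touches nothing (all of step 2 and velocity of joint stop between -0.005 and 0.005 m/s and distance of each of dustpan, hinge, foot_a, foot_b, knob from where it was at the start of the episode below 0.02 m).
It fails at once if the stop is pushed past the last catch (more than 10 mm beyond its notch) (y of stop_index in the frame of catch_last above 0.01 m).
It fails at once if the stop is pinched: fingers press on both its halves ((contact force between the fingers and stop_c1 above 0.7 N or contact force between the fingers and stop_c2 above 0.7 N or contact force between the fingers and stop_c3 above 0.7 N or contact force between the fingers and stop_c4 above 0.7 N) and (contact force between the fingers and stop_c5 above 0.7 N or contact force between the fingers and stop_c6 above 0.7 N or contact force between the fingers and stop_c7 above 0.7 N or contact force between the fingers and stop_c8 above 0.7 N)).
It fails at once if one of the other things on the rack is moved more than 20 mm or lifted (distance of any of dustpan, hinge, foot_a, foot_b, knob from where it was at the start of the episode above 0.02 m).
It also fails if it takes over 48 s, if anything falls off the work surface, if the arm or the gripper's body presses on something with over 40 N, if the wrist force passes 120 N, or if a joint passes its speed limit or range.

ROBOT

A 7-joint arm with a two-finger parallel gripper is mounted at the origin on the work surface. World frame = base frame: x ahead of the robot, y to its left, z up, the work surface at z = 0. Lengths are in m, angles in rad, forces in N, time in s.
With the tool pointing down it reaches from about 0.425 to 0.875 m from the base axis. Payload 8.4 kg.
Tool frame: the origin (TCP) lies on the centre line of the jaws, within the pads' length; the fingertips stand 22 mm ahead of it and the grasp point (between the pads) lies 3 mm ahead of it; z points along the fingers, y is the direction in which the jaws open and shut (so a half turn about z gives the same grasp; the last joint's range is limited). The gripper opens to 87 mm and grips with 3 to 60 N. Pads are 19 mm wide; open, the fingers measure 117 mm over their backs; the gripper's body (75 mm by 190 mm) begins 51 mm behind the grasp point.
Start: joints at [-1.289, 0.333, 0.04, 1.465, -0.013, 1.343, -0.059], TCP at [0.242, 0.603, 0.245] pointing down, gripper open.
Joint ranges: [-2.58, 2.58], [-0.38, 2.09], [-1.3, 1.39], [0.25, 2.4], [-1.5, 4.64], [0.08, 2.09], [-2.65, 2.65]. Speed limits (rad/s): [2.22, 2.22, 2.79, 2.79, 3.14, 3.14, 3.14].

INTERFACE

Orientations are given as a rotation vector (axis times angle).
In Python, from workcell import bot gives the robot as it stands.
- The arm moves only by the tool servo_tool, never from a script. Its argument "series" is a list that holds one entry, the list of rows, each a list of 5 numbers: the opening in per cent of the stroke, from 0 (shut) to 100 (fully open), then the shift along the tool's x, y, z in m, then the turn about the tool's z in degrees. In form: [[[grip, tx, ty, tz, turn], ...]]. A call has 1 to 5 rows; each row shifts and turns the pose as measured when the row begins, along the tool's axes as they then stand; what a row does not reach is not made up. A row lasts 1/8 s, in which the tool goes at most 62.5 mm and 10.7 degrees, less where a joint would pass 70% of its speed; a pose out of reach is approached as far as the arm can. A call is refused whole if a number of a shift passes 0.0625 or a number of a turn 10.7, either way. A call with a gripper value outside its range is refused whole. The fingers move at their own pace and stop on an object; the grip force is fixed at half the most. Time passes only in rows, so rows that do not move let the fingers close. It gives the time, the measured TCP pose, the force and the opening at its end, in the units of the state.
- bot.observe(): the state, without advancing time (a new reading comes with each control period).
- bot.capture(name): name is "side" or "top" or "wrist"; returns (picture, depth): 480x640x3 uint8, blue, green, red; 480x640 float32, m along the optical axis (not along the pixel's ray), 0 where there is no reading.
- bot.calibration(name): a dict with "fx", "fy", "cx", "cy" (pixels), "dist_coeffs" ([k1, k2, p1, p2, k3] as OpenCV has them; the pictures are not rectified), "extrinsics" (4x4, takes a point from world to camera coordinates). Camera axes: x right, y down, z forward; pixel columns grow to the right and rows downward; lengths in m; the calibration is good to about 2 mm. A picture is of the moment at which its call begins: read the wrist's pose just before it. calibration takes no time and is no camera call; for the wrist camera it gives the pose at the moment of the call.
- bot.finish_job(): hands the job in, once; it reports no verdict.
The state is a dict: "t": time; "q": joint angles; "qd": joint speeds; "effort": joint torques, N m; "tool_pos": TCP position; "tool_rot": TCP orientation; "contact_force": force on the tool from outside, world axes, zero at the start; "wrist_torque": the same for the moment, N m; "finger_gap": finger opening in m.
Only numpy, scipy, OpenCV 4.12 (cv2) and the standard library are available. Lean on these libraries where they do the work, as an engineer would, in place of code of your own. Each camera call takes 0.05 s, during which the arm holds its last target. There are 200 camera calls.

## Working session

There is one attempt and no reset: what is moved stays moved. The work goes in short steps, Python scripts to look and compute and a tool call to move; the robot and the scene stay as the last step left them, time stands still between calls to the robot, and variables do not carry over. Pictures are saved under pics/ and viewed, about 8 in all and at most 12, crops included, and the job is handed in when it is done.

Besides the shell and the picture viewer there is one more tool, called as name(argument=value, ...), one argument or row to a line, values as JSON. servo_tool: Moves the arm, as the interface text tells. Its arguments: {"type":"object","properties":{"series":{"type":"array","items":{"type":"array","items":{"type":"array","items":{"type":"number"}}}}},"required":["series"]}

```bash
mkdir -p pics; cat > h.py <<'E'
import numpy as np, cv2
from workcell import bot
def snap(name,tag):
    c=bot.calibration(name); im,d=bot.capture(name)
    np.savez(f'{tag}.npz',im=im,d=d,K=np.array([[c['fx'],0,c['cx']],[0,c['fy'],c['cy']],[0,0,1]]),dist=np.array(c['dist_coeffs']),E=np.array(c['extrinsics']))
    cv2.imwrite(f'pics/{tag}.png',im)
def world(tag,pts,depth=None,z=None):
    f=np.load(f'{tag}.npz'); p=np.array(pts,float).reshape(-1,1,2)
    n=cv2.undistortPoints(p,f['K'],f['dist']).reshape(-1,2); r=np.c_[n,np.ones(len(n))]
    R,t=f['E'][:3,:3],f['E'][:3,3]; o=-R.T@t; w=r@R
    if z is not None: s=(z-o[2])/w[:,2]
    else: s=np.array([np.median(f['d'][int(v)-1:int(v)+2,int(u)-1:int(u)+2]) for u,v in p.reshape(-1,2)])
    return o+w*s[:,None]
def pix(tag,P):
    f=np.load(f'{tag}.npz'); return cv2.projectPoints(np.array(P,float).reshape(-1,3),cv2.Rodrigues(f['E'][:3,:3])[0],f['E'][:3,3],f['K'],f['dist'])[0].reshape(-1,2)
E
python3 - <<'E'
from h import *
s=bot.observe(); print({k:np.round(v,3) for k,v in s.items()})
print(cv2.Rodrigues(np.array(s['tool_rot'],float))[0].round(3))
snap('top','top1'); snap('side','side1')
E
```

```text
{'t': np.float64(0.0), 'q': array([-1.289,  0.334,  0.04 ,  1.466, -0.013,  1.343, -0.058]), 'qd': array([-0.001,  0.001, -0.   ,  0.002, -0.   , -0.002,  0.002]), 'effort': array([ 1.0000e-03, -6.5636e+01,  1.3360e+00, -4.0378e+01, -6.0000e-02,
        4.5000e-02,  0.0000e+00]), 'tool_pos': array([0.241, 0.603, 0.244]), 'tool_rot': array([-5.950e-01, -3.085e+00,  3.000e-03]), 'contact_force': array([-0.337, -0.148, -0.644]), 'wrist_torque': array([ 0.033, -0.028,  0.027]), 'finger_gap': np.float64(0.087)}
[[-0.928  0.372 -0.   ]
 [ 0.372  0.928 -0.002]
 [-0.    -0.002 -1.   ]]
```

View pics/top1.png

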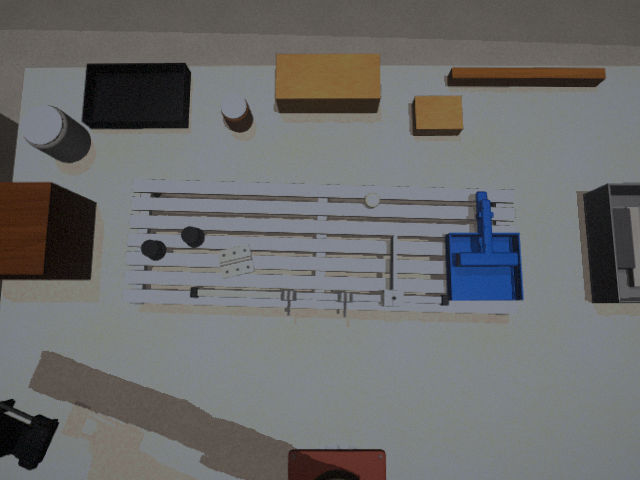

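View pics/side1.png

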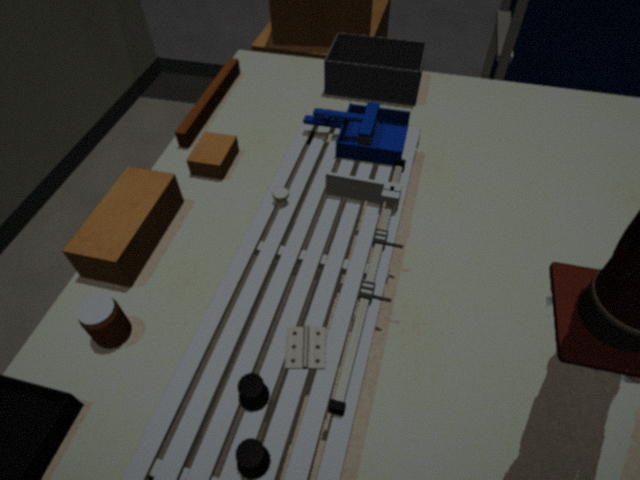

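The top view shows the stop's carriage at about (390,298) with its plate running to (394,237). The pointer tabs of the first and last catches are at (347,310) and (291,310). The dustpan edge is at x≈447, the hinge at (236,262), the feet at (153,250) and (192,236), and the knob at (372,200). I'll zoom in to get accurate positions.

```bash
python3 - <<'E'
from h import *
im=cv2.imread('pics/top1.png')[225:325,270:460]
cv2.imwrite('pics/crop1.png',cv2.resize(im,None,fx=4.2,fy=4.2,interpolation=cv2.INTER_CUBIC))
print(world('top1',[(397,189),(372,200),(236,262),(449,260),(394,265)]).round(3))
# rack near/far edges
print(world('top1',[(128,303),(509,313),(135,180),(515,190)],z=.085).round(3))
E
```

```text
[[ 0.732 -0.145  0.086]
 [ 0.697 -0.081  0.121]
 [ 0.557  0.235  0.093]
 [ 0.558 -0.253  0.124]
 [ 0.544 -0.125  0.147]]
[[ 0.462  0.486  0.085]
 [ 0.438 -0.397  0.085]
 [ 0.757  0.487  0.085]
 [ 0.73  -0.429  0.085]]
```

View pics/crop1.png

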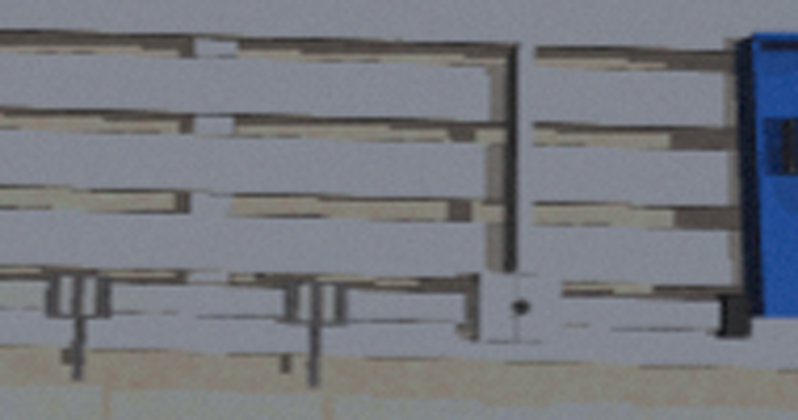

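```bash
python3 - <<'E'
from h import *
c=lambda u,v:(270+(u+.5)/4.2-.5,225+(v+.5)/4.2-.5)
print('plunger',world('top1',[c(520,307)],z=.133).round(4))
print('plate top ends',world('top1',[c(528,45),c(525,270)],z=.145).round(4))
for z in(.087,.103,.11): print(z,world('top1',[c(317,300),c(314,383),c(79,300),c(78,378)],z=z).round(4).tolist())
print('pan edge',world('top1',[c(738,40),c(755,310)],z=.12).round(4))
f=np.load('top1.npz'); print('cam',-f['E'][:3,:3].T@f['E'][:3,3])
s=bot.observe()
c=bot.calibration('wrist');E=np.array(c['extrinsics']);R=cv2.Rodrigues(np.array(s['tool_rot'],float))[0]
print('cam in tool',R.T@(-E[:3,:3].T@E[:3,3]-s['tool_pos']),(E[:3,:3]@R).round(2),c['fx'])
E
```

```text
plunger [[ 0.473  -0.1243  0.133 ]]
plate top ends [[ 0.6109 -0.1299  0.145 ]
 [ 0.4919 -0.1257  0.145 ]]
0.087 [[0.478, -0.0188, 0.087], [0.4329, -0.0169, 0.087], [0.4781, 0.1123, 0.087], [0.4357, 0.1124, 0.087]]
0.103 [[0.4776, -0.0183, 0.103], [0.4331, -0.0164, 0.103], [0.4777, 0.1109, 0.103], [0.4359, 0.111, 0.103]]
0.11 [[0.4774, -0.0181, 0.11], [0.4333, -0.0162, 0.11], [0.4775, 0.1103, 0.11], [0.436, 0.1103, 0.11]]
pan edge [[ 0.6174 -0.248   0.12  ]
 [ 0.4714 -0.2515  0.12  ]]
cam [0.45088692 0.01662118 1.17427065]
cam in tool [ 0.06873302 -0.00093552 -0.14062441] [[ 0.    1.    0.  ]
 [-0.97  0.   -0.25]
 [-0.25  0.    0.97]] 340.92923839621903
```

servo_tool(
  series=[
    [[0,-0.03,0,0,-10],[0,-0.03,0,0,-10],[0,-0.04,-0.04,0,0],[0,-0.03,-0.05,0,0],[0,-0.02,-0.055,0,0]],
  ],
)

```text
t: 0.72
tool_pos: [0.3858, 0.4382, 0.24]
tool_rot: [-0.018, -3.137, 0.008]
contact_force: [0.5, -0.3, 0.1]
finger_gap: 0.045
```

servo_tool(
  series=[
    [[0,-0.02,-0.055,0,0],[0,-0.02,-0.055,0,0],[0,-0.02,-0.055,0,0],[0,-0.02,-0.055,0,0],[0,-0.02,-0.055,0,0]],
  ],
)

```text
t: 1.35
tool_pos: [0.4841, 0.1517, 0.2398]
tool_rot: [-0.018, -3.136, 0.009]
contact_force: [1.1, 0.3, 0.3]
finger_gap: 0.0016
```

servo_tool(
  series=[
    [[0,-0.01,-0.06,0,1],[0,-0.01,-0.06,0,0],[0,-0.01,-0.06,0,0],[0,-0.01,-0.06,0,0],[0,-0.01,-0.06,0.0,0]],
  ],
)

```text
t: 1.98
tool_pos: [0.5258, -0.1577, 0.2407]
tool_rot: [-0.045, -3.136, 0.007]
contact_force: [1.1, 1.3, 0.3]
finger_gap: 0.0007
```

```bash
python3 - <<'E'
from h import *
s=bot.observe();print(s['tool_pos'],s['tool_rot'],s['qd'].round(3),s['contact_force'])
snap('wrist','w1')
print(bot.observe()['tool_pos'])
E
```

```text
[ 0.52581007 -0.15771765  0.24068609] [-0.04481289 -3.13610833  0.00736395] [ 0.63   0.455  0.455 -0.392 -0.299  0.031  1.146] [1.12106783 1.33822403 0.30007481]
[ 0.52491994 -0.16715571  0.24106551]
```

View pics/w1.png

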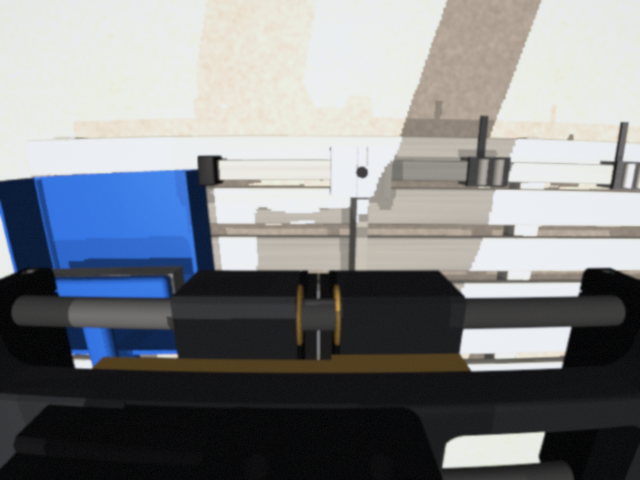

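The wrist view shows the plunger at (362,172), the first catch's tab at (484,118–157) and the last catch's tab at (624,125–160). The plate runs down from (354,200), and the shut fingertips are at about x≈318, behind the plate.

```bash
python3 - <<'E'
from h import *
print(world('w1',[(484,130),(484,145),(490,172),(624,135),(622,150),(627,176),(362,172),(340,160),(356,225)]).round(4))
print('plunger',world('w1',[(362,172)],z=.133).round(4))
for z in (.103,.11,.116):print(z,world('w1',[(484,130),(488,172),(624,135),(628,176)],z=z).round(4).tolist())
s=bot.observe();print(s['tool_pos'],s['tool_rot'])
E
```

```text
[[ 0.4402 -0.0178  0.0884]
 [ 0.4525 -0.0169  0.0885]
 [ 0.4741 -0.0183  0.1052]
 [ 0.4437  0.1104  0.0893]
 [ 0.4566  0.111   0.0886]
 [ 0.4779  0.1003  0.1095]
 [ 0.4704 -0.1265  0.1386]
 [ 0.4619 -0.1414  0.1313]
 [ 0.507  -0.1314  0.1447]]
plunger [[ 0.4707 -0.1258  0.133 ]]
0.103 [[0.4411, -0.0247, 0.103], [0.4742, -0.0188, 0.103], [0.4444, 0.0979, 0.103], [0.4783, 0.1074, 0.103]]
0.11 [[0.4415, -0.028, 0.11], [0.4738, -0.0223, 0.11], [0.4447, 0.0916, 0.11], [0.4778, 0.1008, 0.11]]
0.116 [[0.4418, -0.0308, 0.116], [0.4734, -0.0252, 0.116], [0.445, 0.0861, 0.116], [0.4774, 0.0951, 0.116]]
[ 0.52491994 -0.16715571  0.24106551] [-0.05785581 -3.13668667  0.01464716]
```

servo_tool(
  series=[
    [[0,-0.018,-0.02,0,0.5],[0,0,0,0.04,0]],
  ],
)

```text
t: 2.28
tool_pos: [0.5433, -0.1925, 0.2027]
tool_rot: [0.08, 3.14, -0.017]
contact_force: [0.3, 1.0, -1.1]
finger_gap: 0.0003
```

servo_tool(
  series=[
    [[0,0,0,0.035,-1.1],[0,0,0,0.028,0],[0,0,0,0.005,0],[0,0,0,0,0]],
  ],
)

```text
t: 2.78
tool_pos: [0.5412, -0.1931, 0.13]
tool_rot: [-0.051, -3.136, 0.017]
contact_force: [0.3, -0.8, -0.2]
finger_gap: 0.0006
```

servo_tool(
  series=[
    [[0,0,0.02,0.002,0],[0,0,0.015,0,0],[0,0,0.008,0,0],[0,0,0.008,0,0],[0,0,0.008,0,0]],
  ],
)

```text
t: 3.4
tool_pos: [0.5451, -0.1336, 0.1316]
tool_rot: [0.053, 3.141, -0.018]
contact_force: [-0.1, -0.2, -0.7]
finger_gap: 0.0007
```

servo_tool(
  series=[
    [[0,0,0.01,0,0],[0,0,0.01,0,0],[0,0,0.01,0,0],[0,0,0.01,0,0],[0,0,0.01,0,0]],
  ],
)

```text
t: 4.03
tool_pos: [0.547, -0.0809, 0.1312]
tool_rot: [0.054, 3.14, -0.019]
contact_force: [-0.4, -0.7, 0.8]
finger_gap: 0.0006
```

```bash
python3 - <<'E'
from h import *
s=bot.observe();print(s['tool_pos'])
snap('wrist','w2')
E
```

```text
[ 0.5469578  -0.08089294  0.13122559]
```

View pics/w2.png

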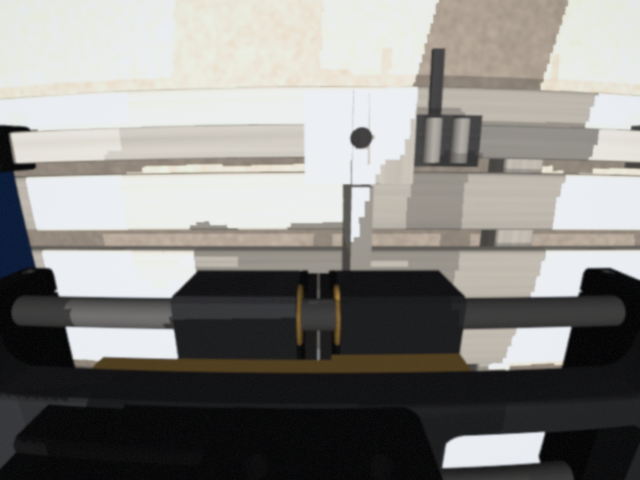

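The stop has moved. The plunger is at (361,138), the first catch's pins are at (433,140) and (460,140), and its tab is at (437,55–110).

```bash
python3 - <<'E'
from h import *
print(world('w2',[(361,138),(437,75),(437,100),(433,140),(460,140),(447,140)]).round(4))
print(world('w2',[(361,138)],z=.136).round(4))
E
```

```text
[[ 0.4731 -0.0629  0.1386]
 [ 0.4414 -0.0187  0.0885]
 [ 0.4534 -0.0184  0.0885]
 [ 0.4738 -0.0265  0.1101]
 [ 0.474  -0.0141  0.1104]
 [ 0.4738 -0.0185  0.1058]]
[[ 0.473  -0.0626  0.136 ]]
```

servo_tool(
  series=[
    [[0,0,0.01,0,0],[0,0,0.006,0,0],[0,0,0.003,0,0]],
  ],
)

```text
t: 4.45
tool_pos: [0.5478, -0.0588, 0.1308]
tool_rot: [0.052, 3.141, -0.018]
contact_force: [0.8, -1.0, -0.1]
finger_gap: 0.0001
```

servo_tool(
  series=[
    [[0,0,0.005,0,0],[0,0,0.005,0,0],[0,0,0.004,0,0],[0,0,0.004,0,0]],
  ],
)

```text
t: 4.95
tool_pos: [0.5482, -0.0433, 0.1308]
tool_rot: [0.057, 3.14, -0.023]
contact_force: [-0.6, -0.7, 0.2]
finger_gap: 0.0005
```

servo_tool(
  series=[
    [[0,0,0.004,0,0],[0,0,0.004,0,0],[0,0,0.004,0,0],[0,0,0.004,0,0]],
  ],
)

```text
t: 5.45
tool_pos: [0.5488, -0.0276, 0.1305]
tool_rot: [0.059, 3.14, -0.026]
contact_force: [0.8, 0.6, 0.0]
finger_gap: 0.0004
```

servo_tool(
  series=[
    [[0,0,0.004,0,0],[0,0,0.005,0,0],[0,0,0.005,0,0],[0,0,0.005,0,0]],
  ],
)

```text
t: 5.95
tool_pos: [0.5495, -0.0059, 0.1301]
tool_rot: [0.056, 3.141, -0.024]
contact_force: [-0.4, -1.1, 0.8]
finger_gap: 0.0004
```

```bash
python3 - <<'E'
from h import *
s=bot.observe();print(s['tool_pos'])
snap('wrist','w3')
E
```

```text
[ 0.54948764 -0.00592823  0.13010685]
```

View pics/w3.png

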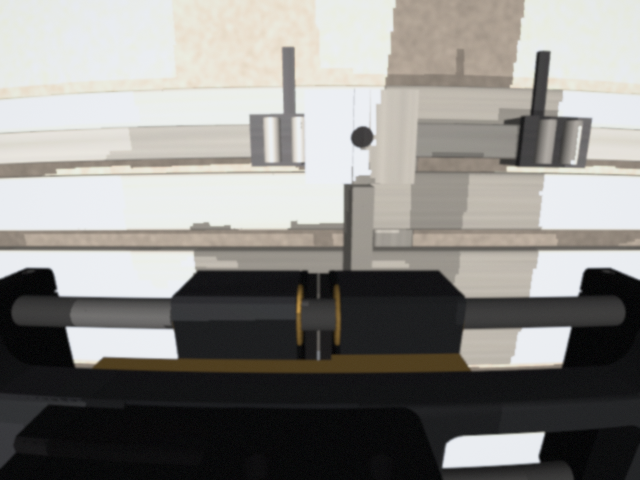

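The stop is through the first catch (tab at 289, behind it) and in contact with the fingers. The plunger is at (362,137), and the last catch's pins are at (546,141) and (572,141) with its tab at (541,55–110).

```bash
python3 - <<'E'
from h import *
print(world('w3',[(362,137),(289,70),(541,80),(541,100),(546,141),(573,141)]).round(4))
E
```

```text
[[ 0.4754  0.0124  0.1388]
 [ 0.4398 -0.0179  0.0887]
 [ 0.4468  0.1098  0.0886]
 [ 0.4566  0.1107  0.0886]
 [ 0.4776  0.1017  0.1098]
 [ 0.4777  0.1148  0.1103]]
```

servo_tool(
  series=[
    [[0,0,0.012,0,0],[0,0,0.012,0,0],[0,0,0.012,0,0],[0,0,0.012,0,0],[0,0,0.007,0,0]],
  ],
)

```text
t: 6.62
tool_pos: [0.5516, 0.0541, 0.1292]
tool_rot: [0.055, 3.141, -0.023]
contact_force: [-0.5, -1.0, 0.1]
finger_gap: 0.0003
```

servo_tool(
  series=[
    [[0,0,0.007,0,0],[0,0,0.006,0,0],[0,0,0.004,0,0],[0,0,0.002,0,0]],
  ],
)

```text
t: 7.12
tool_pos: [0.5523, 0.0745, 0.1288]
tool_rot: [0.054, 3.141, -0.023]
contact_force: [-0.4, -0.1, 0.4]
finger_gap: 0.0003
```

servo_tool(
  series=[
    [[0,0,0.002,0,0],[0,0,0.002,0,0]],
  ],
)

```text
t: 7.38
tool_pos: [0.5524, 0.0782, 0.1288]
tool_rot: [0.055, 3.141, -0.024]
contact_force: [-0.6, -3.4, 1.0]
finger_gap: 0.0005
```

servo_tool(
  series=[
    [[0,0,0.0015,0,0]],
  ],
)

```text
t: 7.5
tool_pos: [0.5524, 0.0786, 0.1288]
tool_rot: [-0.057, -3.141, 0.026]
contact_force: [-0.7, -6.2, 2.7]
finger_gap: 0.0005
```

servo_tool(
  series=[
    [[0,0,0.0015,0,0]],
  ],
)

```text
t: 7.62
tool_pos: [0.5524, 0.0787, 0.1288]
tool_rot: [-0.059, -3.141, 0.028]
contact_force: [-0.4, -6.8, 3.3]
finger_gap: 0.0001
```

servo_tool(
  series=[
    [[0,0,0.0015,0,0]],
  ],
)

```text
t: 7.75
tool_pos: [0.5524, 0.0786, 0.1288]
tool_rot: [-0.061, -3.14, 0.03]
contact_force: [-1.2, -6.5, 2.9]
finger_gap: 0.0006
```

servo_tool(
  series=[
    [[0,0,0.0022,0,0]],
  ],
)

```text
t: 7.88
tool_pos: [0.5523, 0.0788, 0.1288]
tool_rot: [-0.064, -3.14, 0.033]
contact_force: [-1.8, -8.0, 2.8]
finger_gap: 0.0002
```

servo_tool(
  series=[
    [[0,0,0.0022,0,0]],
  ],
)

```text
t: 8.0
tool_pos: [0.5523, 0.0789, 0.1288]
tool_rot: [-0.067, -3.139, 0.037]
contact_force: [-1.8, -7.6, 4.2]
finger_gap: 0.0002
```

servo_tool(
  series=[
    [[0,0,0.003,0,0]],
  ],
)

```text
t: 8.12
tool_pos: [0.5523, 0.0795, 0.1288]
tool_rot: [-0.071, -3.138, 0.04]
contact_force: [-1.7, -6.3, 3.7]
finger_gap: 0.0004
```

servo_tool(
  series=[
    [[0,0,0.003,0,0]],
  ],
)

```text
t: 8.25
tool_pos: [0.5523, 0.0809, 0.1289]
tool_rot: [-0.073, -3.138, 0.042]
contact_force: [-2.8, -5.0, 3.2]
finger_gap: 0.0002
```

Force is falling as it moves, so I'll keep the step small.

servo_tool(
  series=[
    [[0,0,0.0025,0,0]],
  ],
)

```text
t: 8.38
tool_pos: [0.5524, 0.0824, 0.1289]
tool_rot: [-0.075, -3.137, 0.044]
contact_force: [-1.6, -3.1, 2.4]
finger_gap: 0.0005
```

```bash
python3 - <<'E'
from h import *
s=bot.observe();print(s['tool_pos'],s['contact_force'])
snap('wrist','w4')
im=cv2.imread('pics/w4.png')[40:280,200:560]; cv2.imwrite('pics/w4c.png',cv2.resize(im,None,fx=2,fy=2))
E
```

```text
[0.55235675 0.08236423 0.12889013] [-1.57006254 -3.10533984  2.3691609 ]
```

View pics/w4c.png

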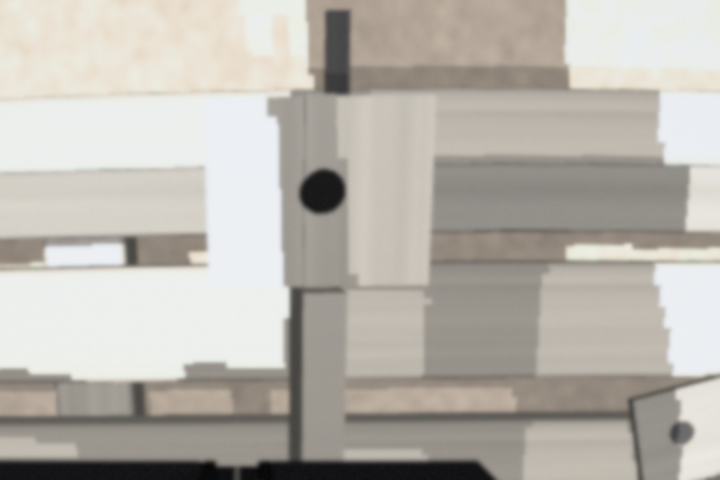

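The plunger, at (361,135), is still held against the fingers, and the last catch's tab is at (369,60). It has not clicked yet.

```bash
python3 - <<'E'
from h import *
print(world('w4',[(361,135.5),(369,55),(369,70)]).round(4))
s=bot.observe();print(s['tool_pos'],s['contact_force'])
E
```

```text
[[0.4781 0.101  0.1411]
 [0.4375 0.1109 0.0884]
 [0.4445 0.1107 0.0886]]
[0.55236955 0.08290138 0.12886143] [-1.44979926 -2.14139351  1.32448343]
```

servo_tool(
  series=[
    [[0,0,0.002,0,0]],
  ],
)

```text
t: 8.55
tool_pos: [0.5525, 0.085, 0.1288]
tool_rot: [-0.075, -3.138, 0.043]
contact_force: [-0.3, 0.4, 1.0]
finger_gap: 0.0003
```

```bash
python3 - <<'E'
from h import *
s=bot.observe();print(s['tool_pos'],s['contact_force'])
snap('wrist','w5')
im=cv2.imread('pics/w5.png')[40:280,200:560]; cv2.imwrite('pics/w5c.png',cv2.resize(im,None,fx=2,fy=2))
g=np.load('w5.npz')['im'].max(2)[110:160,330:400]; n,l,st,c=cv2.connectedComponentsWithStats((g<60).astype('uint8'))
for i in range(1,n):
    if st[i,4]>50: p=c[i]+[330,110]; print(p,world('w5',[p],z=.139).round(4))
E
```

```text
[0.55252632 0.08504801 0.12883388] [-0.26636001  0.39458287  0.97559975]
[361.28947368 135.14327485] [[0.478 0.104 0.139]]
```

View pics/w5c.png

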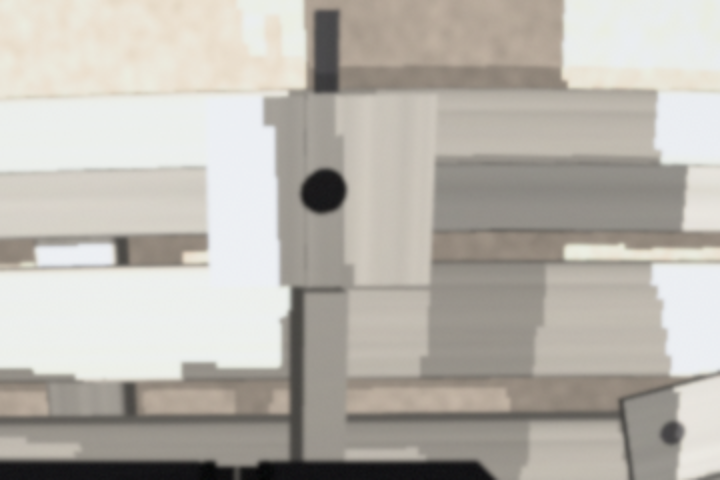

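The plunger (361,135) is at about y=0.104, still touching the fingers and right at the rear pin's crest. I'll nudge it a little further.

servo_tool(
  series=[
    [[0,0,0.0015,0,0]],
  ],
)

```text
t: 8.72
tool_pos: [0.5526, 0.0879, 0.1287]
tool_rot: [-0.073, -3.138, 0.041]
contact_force: [-0.9, 0.6, -0.6]
finger_gap: 0.0002
```

```bash
cat > pl.py <<'E'
from h import *
import sys
tag=sys.argv[1]; s=bot.observe();print(s['tool_pos'],s['contact_force'])
snap('wrist',tag)
g=np.load(tag+'.npz')['im'].max(2)[110:160,330:420]; n,l,st,c=cv2.connectedComponentsWithStats((g<60).astype('uint8'))
for i in range(1,n):
    if st[i,4]>50: p=c[i]+[330,110]; print(p,world(tag,[p],z=.139).round(4))
E
python3 pl.py w6
```

```text
[0.55263656 0.08792418 0.12867213] [-0.91010157  0.64719479 -0.58621771]
[367.7173913  135.36645963] [[0.4783 0.1091 0.139 ]]
```

The plunger has jumped ahead of the fingers (361→368 px) to y≈0.109, and the notch is at about 0.1096, so it has clicked in. I'll retreat backwards and then up.

servo_tool(
  series=[
    [[0,0,-0.012,0,0],[0,0,-0.015,0,0],[0,0,-0.015,0,0],[0,0,0,-0.03,0],[0,0,0,-0.04,0]],
  ],
)

```text
t: 9.4
tool_pos: [0.5486, 0.0419, 0.1984]
tool_rot: [-0.077, -3.132, 0.045]
contact_force: [0.3, -0.6, 0.5]
finger_gap: 0.0004
```

servo_tool(
  series=[
    [[0,0,0,-0.03,0],[0,0,0,0,0],[0,0,0,0,0]],
  ],
)

```text
t: 9.78
tool_pos: [0.5498, 0.0392, 0.2317]
tool_rot: [-0.083, -3.136, 0.042]
contact_force: [0.4, 0.6, 0.1]
finger_gap: 0.0006
```

```bash
python3 - <<'E'
from h import *
s=bot.observe();print(s['t'],s['tool_pos'],s['contact_force'],abs(s['qd']).max())
snap('wrist','w7'); snap('top','top2')
im=cv2.imread('pics/w7.png')
cv2.imwrite('pics/end.png',np.vstack([im[60:300],cv2.imread('pics/top2.png')[150:340]]))
E
```

```text
9.775 [0.54977203 0.03916271 0.2317166 ] [0.38838691 0.58134846 0.11115332] 0.008921763429291765
```

View pics/end.png

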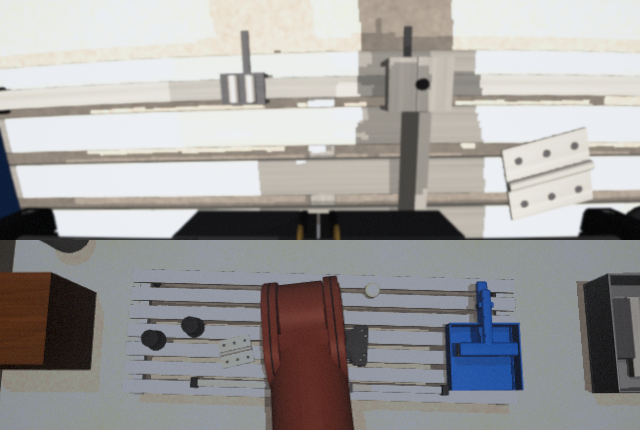

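The plunger is at (422,144) in the full wrist picture and the last catch's tab is at (407,95). The other items are where they were.

```bash
python3 - <<'E'
from h import *
print(world('w7',[(422.5,144)],z=.139).round(4), world('w7',[(407.5,92),(407.5,108)],z=.0885).round(4))
a=np.load('top1.npz')['im'].astype(int);b=np.load('top2.npz')['im'].astype(int)
for n,(u,v) in dict(knob=(372,200),fa=(192,236),fb=(153,250),hinge=(236,262),pan=(484,265)).items():
    T=a[v-14:v+15,u-12:u+13].astype('uint8');S=b[v-22:v+23,u-20:u+21].astype('uint8')
    print(n,np.array(cv2.minMaxLoc(cv2.matchTemplate(S,T,cv2.TM_CCOEFF_NORMED))[3])-8)
E
```

```text
[[0.4781 0.1089 0.139 ]] [[0.4371 0.1104 0.0885]
 [0.4491 0.1104 0.0885]]
knob [0 0]
fa [0 0]
fb [0 0]
hinge [0 0]
pan [0 0]
```

```bash
python3 -c "
from workcell import bot
print(bot.finish_job())"
```

```text
the job is handed in; nothing more can be done
None
```

I pushed the stop along the rail with the shut fingertips, through the first catch and into the last one. Then I backed the fingers off, raised them clear and handed the job in at about 10 s of the 48 s allowed. The hand-in gives no verdict, so these are my own last checks:

- **Seating:** in the final wrist picture the plunger is at y = 0.1089 m and the last catch's notch at about 0.1092 m. That is about 0.3 mm off, with a calibration good to about 2 mm. The push dropped from about 8 N to about zero, and the plunger then jumped about 2 mm ahead of the fingers, as a click would.
- **Other things:** the dustpan, hinge, both feet and the knob show no shift between the top pictures from before and after.
- **Fingers:** they are about 120 mm above the slats, and the tool force reads about zero (0.7 N, within noise).
- **Disagreement:** the early estimates of the last notch from the top and wrist cameras ranged from 0.108 to 0.112 m. I relied on the close wrist views.

No check failed.

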